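# Open the sample caddy's gate and hold it

### The arm

A 6-joint arm with a two-finger parallel gripper is mounted at the origin on the work surface. World frame = base frame: x ahead of the robot, y to its left, z up, the work surface at z = 0. Lengths are in mm, angles in rad, forces in N, time in s.
With the tool pointing down it reaches from about 275 to 1000 mm from the base axis. Payload 8.4 kg.
Tool frame: the origin (TCP) lies midway between the tips of the shut fingers; the grasp point (between the pads) lies 19 mm behind it; y points along the fingers, z is the direction in which the jaws open and shut, and the axes are right-handed (so a half turn about y gives the same grasp; the last joint's range is limited). The gripper opens to 85 mm and grips with 20 to 120 N. Pads are 22 mm wide; open, the fingers measure 114 mm over their backs; the gripper's body (76 mm by 85 mm) begins 54 mm behind the grasp point. The pads swing forward as they close: fully open they stand 13 mm farther back than shut.
Start: joints at [1.342, 0.353, 1.633, -0, 1.155, -0.002], TCP at [140.536, 608.997, 231.281] pointing down, gripper open.
Joint ranges: [-2.63, 2.63], [-0.92, 2.1], [0.06, 2.66], [-1.3, 4.44], [0, 2.69], [-3.02, 3.02]. Speed limits (rad/s): [2.22, 2.22, 2.79, 3.14, 3.14, 3.14].

### API

Orientations are given as [roll, pitch, yaw] about the fixed x, y, z axes, in that order (R = Rz(yaw) Ry(pitch) Rx(roll)).
In Python, from rig import r gives the robot as it stands. The module is installed in compiled form; this text tells all that it offers.
- The arm moves only by the tool apply_moves, never from a script. Its argument "plan" is text: rows parted by semicolons, each of 7 numbers parted by spaces: the shift along the tool's x, y, z in cm, then the turn, a rotation vector about the tool's x, y, z in degrees, then the closure, from 0 (fully open) to 1 (shut). A call has 1 to 20 rows; each row shifts and turns the pose as measured when the row begins, along the tool's axes as they then stand; what a row does not reach is not made up. A row lasts 1/10 s, in which the tool goes at most 50 mm and 8.59 degrees, less where a joint would pass 70% of its speed; a pose out of reach is approached as far as the arm can. A call is refused whole if a number of a shift passes 5 or a number of a turn 8.59, either way. A call with a gripper value outside its range is refused whole. The fingers move at their own pace and stop on an object; "squeeze" is the grip in N (left out, the last holds). Time passes only in rows, so rows that do not move let the fingers close. It gives the time, the measured TCP pose, the force and the opening at its end, in the units of the state.
- r.sense(): the state, without advancing time (a new reading comes with each control period).
- r.grab_frame(name): name is "side" or "top" or "wrist"; returns the picture (420x560x3 uint8, blue, green, red); there is no depth.
- r.get_calibration(name): a dict with "vertical_fov" (degrees; the focal length in pixels is half the picture's height over the tangent of half this angle, whatever the lens; pixels are square), "cx", "cy" (the principal point, pixels), "D" ([k1, k2, p1, p2, k3] as OpenCV has them; the pictures are not rectified), "R" (3x3) and "t" (3): a world point X has camera coordinates R X + t; the wrist camera has in their place "hand_eye" (4x4, takes a point from camera to tool coordinates, whose origin is the TCP and whose axes are the tool frame's). Camera axes: x right, y down, z forward; pixel columns grow to the right and rows downward; lengths in mm; the calibration is good to about 2 mm. A picture is of the moment at which its call begins: read the wrist's pose just before it. get_calibration takes no time and is no camera call.
- r.sign_off(): hands the job in, once; it reports no verdict.
The state is a dict: "clock": time; "qpos": joint angles; "qvel": joint speeds; "joint_efforts": joint torques, N m; "eef_pos": TCP position; "tcp_rot": TCP orientation; "contact_force": force on the tool from outside, world axes, zero at the start; "wrist_torque": the same for the moment, N m; "opening": opening from 0.0 (shut) to 1.0 (fully open).
Only numpy, scipy, OpenCV 4.12 (cv2) and the standard library are available. Lean on these libraries where they do the work, as an engineer would, in place of code of your own. Each camera call takes 0.05 s, during which the arm holds its last target. There are 200 camera calls.

### The job

The gate of the sample-bottle caddy on the desk is to be held open so that a colleague can take the bottles out. Squeeze its two catches fully in between the fingers, first the tall one with round pads, then the short one with square pads; then swing the gate by its upright post towards the robot, past its detent, until it is wide open, about square to the front of the caddy. Finish while still holding the gate wide open in the gripper, since its spring swings it back if it is let go, and leave the bottles, glasses and mouse where they are.

Things in the scene. Friction and masses are not known exactly. Their poses are not given: they have to be found in the camera images.
- caddy: plywood bottle rack fixed to the desk, 117 mm deep (x), 222 mm wide (y), open on top; origin: centre of its underside; x points away from its front. A 24 mm square beam along y, top 135 mm up, 45 mm before the origin, carries the two catches, one at y = +30 mm, one at y = -70 mm; which is where varies. Catches and post rise to at most 200 mm, all else of the caddy stays below 152 mm
- tall_grip (a point): tall catch: point midway between its two round steel pads (26 mm discs, 5 mm thick, facing along y), at their mid-height, 185 mm above the desk; axes as the caddy's. The -y pad is fixed, the +y pad slides towards it: outer faces 45 mm apart at the start (22.5 mm either side; the moving one may start up to 2 mm further in), 31 mm when fully squeezed. This point does not move
- tall_slide (a joint): how far the tall catch's moving pad is in, m: 0 out (locked), 0.014 fully in at a hard stop; it starts within 0 to 0.002. About 5 N of friction; it stays where it is left. Its tongue hangs before a lug of the gate and clears it beyond 0.008. Squeezed counts when beyond 0.0115 with each pad pressed by the fingers with more than 2 N for 0.2 s
- short_grip (a point): the short catch: point midway between its two square-edged steel pads (24 mm wide, 20 mm high, 5 mm thick, facing along y), at their mid-height, 163 mm above the desk and 20 mm above the catch's base plate (62 mm long in y). Otherwise built and working as the tall catch: outer faces 45 mm apart at the start, 31 mm when squeezed, the pad at +y is the one that moves
- short_slide (a joint): the same for the short catch: 0 out (locked), 0.014 fully in
- gate_post (a point): the gate's handle: an upright round steel post, 16 mm in diameter, free all round from 85 to 200 mm above the desk; this point lies on its axis, 180 mm above the desk, 20 mm below its top. It stands 36 mm before the gate's mid-plane and moves with the gate. The post is round, so fingers may turn about it
- gate_hinge (a point): point on the gate's upright hinge axis, 180 mm above the desk, at the caddy's left front corner (+y); axes as the caddy's. The post circles it at 130 mm radius; seen from above the gate opens clockwise, its free end coming towards the robot. Gate panel: 12 mm thick, reaching 210 mm from the hinge, top 95 mm above the desk, its two lugs up to 148 mm
- gate (a joint): angle of the gate, rad: 0 shut, 1.5 stop wide open. A spring closes it (about 0.08 N m when shut, 0.3 N m at 1.5). A sprung ball detent resists between about 0.3 and 0.55 rad (peak 8 to 10 N at the post), helps it on from there to 0.77, and stops it there on the way back if it is let go. It will not open while either catch is out
- bottle0: a small amber sample bottle, 48 mm diameter, 100 mm tall with its cork, standing loose on the 12 mm floor of the caddy behind the gate; origin at the centre of its underside; stays where it is
- bottle1: a small amber sample bottle, 48 mm diameter, 100 mm tall with its cork, standing loose on the 12 mm floor of the caddy behind the gate; origin at the centre of its underside; stays where it is
- bottle2: a small amber sample bottle, 48 mm diameter, 100 mm tall with its cork, standing loose on the 12 mm floor of the caddy behind the gate; origin at the centre of its underside; stays where it is
- bottle3: a larger sample bottle, 72 mm diameter, 165 mm tall, on the desk left of the caddy; origin at the centre of its underside
- glass0: a tasting glass, 62 mm diameter, 105 mm tall, on the desk just right of the caddy; origin at the centre of its underside
- glass1: a second tasting glass of the same size, on the desk at the left; origin at the centre of its underside
- mouse: a black computer mouse, 105 x 62 x 34 mm, on the desk at the right; origin at the centre of its underside

How it is judged:
By the outcome, as a careful person would: the job done as asked, in the order asked, and still so for the second after the job is handed in, while the arm keeps its last pose, push and grip.
It also fails if it takes over 51 s, if anything falls off the work surface, if the arm or the gripper's body presses on something with over 40 N, if the wrist force passes 120 N, or if a joint passes its speed limit or range.

## Working session

There is one attempt and no reset: what is moved stays moved. The work goes in short steps, Python scripts to look and compute and a tool call to move; the robot and the scene stay as the last step left them, time stands still between calls to the robot, and variables do not carry over. Pictures are saved under pics/ and viewed, about 8 in all and at most 12, crops included, and the job is handed in when it is done.

Besides the shell and the picture viewer there is one more tool, called as name(argument=value, ...) on one line, values as JSON. apply_moves: Moves the arm, as the interface text tells. Its arguments: {"type":"object","properties":{"plan":{"type":"string"},"squeeze":{"type":"number"}},"required":["plan"]}

```bash
mkdir -p pics
cat > h.py <<'E'
import numpy as np,cv2
from rig import r
from scipy.spatial.transform import Rotation as Ro
def K(c):
    f=210/np.tan(np.radians(c["vertical_fov"])/2); return np.array([[f,0,c["cx"]],[0,f,c["cy"]],[0,0,1.]])
def cam(name,s=None):
    c=r.get_calibration(name)
    if name!="wrist": return K(c),np.array(c["D"]),np.array(c["R"]),np.array(c["t"]).ravel()
    s=s or r.sense(); T=np.eye(4);T[:3,:3]=Ro.from_euler('xyz',s["tcp_rot"]).as_matrix();T[:3,3]=s["eef_pos"]
    W=np.linalg.inv(T@np.array(c["hand_eye"]));return K(c),np.array(c["D"]),W[:3,:3],W[:3,3]
def ray(C,uv):
    k,D,R,t=C; p=cv2.undistortPoints(np.array([[uv]],float),k,D).ravel()
    d=R.T@np.array([p[0],p[1],1]);return -R.T@t,d/np.linalg.norm(d)
def onz(C,uv,z):
    o,d=ray(C,uv);return o+d*(z-o[2])/d[2]
def tri(rs):
    A=sum(np.eye(3)-np.outer(d,d) for o,d in rs);b=sum((np.eye(3)-np.outer(d,d))@o for o,d in rs);return np.linalg.solve(A,b)
def proj(C,X): return cv2.projectPoints(np.array(X,float).reshape(-1,1,3),cv2.Rodrigues(C[2])[0],C[3],C[0],C[1])[0].reshape(-1,2)
E
python3 - <<'E'
from h import *
s=r.sense();print(s)
for n in("top","side","wrist"):
    im=r.grab_frame(n);cv2.imwrite(f"pics/{n}0.png",im)
    C=cam(n,s);print(n,(-C[2].T@C[3]).round(),C[0][0,0].round(),C[1])
E
```

```text
{'clock': 0.0, 'qpos': array([ 1.34156185e+00,  3.53650902e-01,  1.63416974e+00,  3.90444121e-05,
        1.15520078e+00, -2.39875038e-03]), 'qvel': array([ 0.00094819, -0.00027415,  0.00091879,  0.00050123, -0.00018828,
        0.00037228]), 'joint_efforts': array([ 9.62853337e-04, -6.05272722e+01, -3.42049778e+01,  1.12587929e-04,
        9.41046746e-03, -8.13602838e-06]), 'eef_pos': array([140.43383562, 608.50743084, 230.5447336 ]), 'tcp_rot': array([-1.57222500e+00,  3.91253822e-05, -2.26851543e-01]), 'contact_force': array([-0.25365575, -0.13651796,  0.4515588 ]), 'wrist_torque': array([0.04799906, 0.02925083, 0.0897212 ]), 'opening': 1.0022187080209428}
top [ 368.   28. 1412.] 498.0 [0.00847932 0.         0.         0.         0.        ]
side [ 315. -690. 1092.] 412.0 [0.0157218 0.        0.        0.        0.       ]
wrist [ 71. 625. 374.] 296.0 [-0.06462387  0.          0.          0.          0.        ]
```

View pics/top0.png

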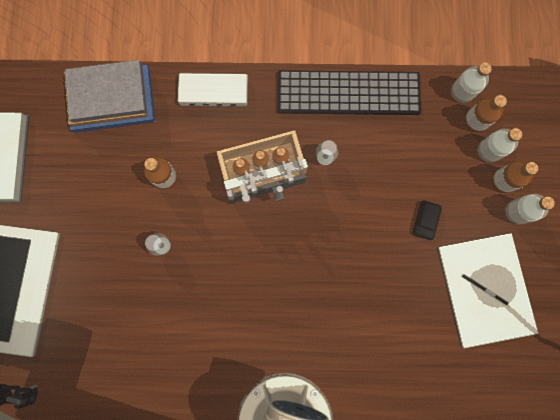

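View pics/side0.png

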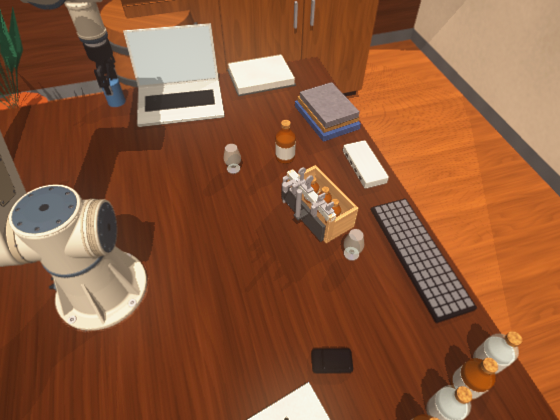

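The top view shows the caddy around (262,165), with its post near (279,192) and a glass to its right at (326,152). In the side view it is around (320,205). I'll enlarge both in one picture.

Run:
```python
from h import *
a=cv2.imread("pics/top0.png")[125:210,210:315];b=cv2.imread("pics/side0.png")[160:245,270:365]
a=cv2.resize(a,None,fx=4,fy=4,interpolation=cv2.INTER_CUBIC)
b=cv2.resize(b,None,fx=4,fy=4,interpolation=cv2.INTER_CUBIC)
for im,x0,y0 in((a,210,125),(b,270,160)):
    for i in range(0,im.shape[1],40): cv2.putText(im,str(x0+i//4),(i,8),0,.3,(0,255,0));cv2.line(im,(i,10),(i,14),(0,255,0))
    for i in range(0,im.shape[0],40): cv2.putText(im,str(y0+i//4),(0,i+3),0,.3,(0,255,0))
cv2.imwrite("pics/crop1.png",np.hstack([a,b]))
C=cam("top")
for n,uv,z in(("BL",(218,150),100),("BR",(297,134),100)): print(n,onz(C,uv,z).round())
```

```text
BL [724. 189. 100.]
BR [772. -25. 100.]
```

View pics/crop1.png

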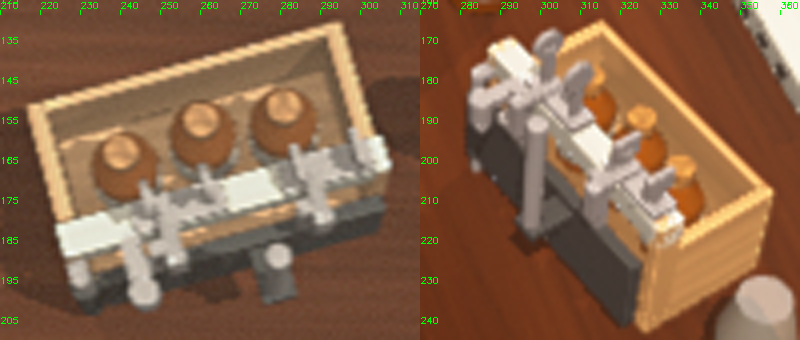

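Seen in the crops: post top at (279.5,188.7) in top and (299.5,191) in side. The catch with the rounder, taller pads is at the left (+30), and the low square one is at the right (-70). Back rim corners are at top (217.5,151) and (295.5,131), side (315,165.5) and (357.5,207.5).

Run:
```python
from h import *
T,S=cam("top"),cam("side")
P={}
for n,a,b in(("post",(279.5,188.7),(299.5,191)),("BL",(217.7,151),(315,165.5)),("BR",(295.3,131.3),(357.5,207.5))):
    P[n]=tri([ray(T,a),ray(S,b)]);print(n,P[n].round(1))
d=P["BL"]-P["BR"];yaw=np.arctan2(-d[0],d[1]);print(np.degrees(yaw),np.linalg.norm(d))
for q in("BL","BR"):P[q][2]=0
c,s=np.cos(yaw),np.sin(yaw);R=np.array([[c,-s,0],[s,c,0],[0,0,1]])
org=(P["BL"]+P["BR"])/2-R@[58.5,0,0]
print("org",org,"post in caddy",R.T@(P["post"]-org))
for n,l in dict(tall=(-45,30,185),short=(-45,-70,163),hinge=(-64,105,180)).items(): print(n,(org+R@l).round(1),proj(T,org+R@l),proj(S,org+R@l))
s_=r.sense();print(Ro.from_euler('xyz',s_["tcp_rot"]).as_matrix().round(2))
```

```text
post [601.   21.2 197.4]
BL [720.3 189.8  99. ]
BR [778.5 -20.4 104.1]
15.475811114228424 218.1607676257406
org [693.03586778  69.08283826   0.        ] post in caddy [-101.47134488  -21.56030583  197.44699112]
tall [641.7  86.  185. ] [[253.94024553 173.42522061]] [[305.02572456 174.89354875]]
short [668.3 -10.4 163. ] [[292.00701624 165.63255672]] [[324.44218641 201.32756185]]
hinge [603.3 153.2 180. ] [[227.00522428 188.40856469]] [[285.85011176 163.36043945]]
[[ 0.97 -0.    0.22]
 [-0.22 -0.    0.97]
 [-0.   -1.   -0.  ]]
```

apply_moves(plan="0 -1.9 0 0 -7.1 0 0;0 -1.9 0 0 -7.1 0 0;0 -1.9 0 0 -7.1 0 0;0 -1.9 0 0 -7.1 0 0;2.1 0 -4 0 0 0 0;2.1 0 -4 0 0 0 0;2.1 0 -4 0 0 0 0;2.1 0 -4 0 0 0 0;2.1 0 -4 0 0 0 0;2.1 0 -4 0 0 0 0;2.1 0 -4 0 0 0 0;2.1 0 -4 0 0 0 0;2.1 0 -4 0 0 0 0;2.1 0 -4 0 0 0 0;2.1 0 -4 0 0 0 0;2.1 0 -4 0 0 0 0;2.1 0 -4 0 0 0 0;2.1 0 -4 0 0 0 0;2.1 0 -4 0 0 0 0;0 0 0 0 0 0 0")

```text
clock: 2.15
eef_pos: [630.0, 103.3, 306.3]
tcp_rot: [-1.576, 0.004, 0.295]
contact_force: [-0.0, -0.4, -0.4]
opening: 1.002
```

```bash
cat >> h.py <<'E'
def local(): # caddy frame estimate
    y=np.radians(15.48);c,s=np.cos(y),np.sin(y);return np.array([693.,69.1,0]),np.array([[c,-s,0],[s,c,0],[0,0,1]])
E
python3 - <<'E'
from h import *
s=r.sense();im=r.grab_frame("wrist");print(s["clock"],s["eef_pos"],s["tcp_rot"],s["opening"])
o,R=local();print(R.T@(s["eef_pos"]-o)); C=cam("wrist",s)
for n,l in dict(tall=(-45,30,185),short=(-45,-70,163),post=(-101.5,-21.6,200)).items(): print(n,proj(C,o+R@l))
cv2.imwrite("pics/w1.png",cv2.resize(im,None,fx=1.42,fy=1.42))
E
```

```text
2.15 [629.95922631 103.3049022  306.27247433] [-1.57573832  0.00354542  0.29498387] 1.0019061866166297
[-51.62452986  49.78978207 306.27247433]
tall [[256.10104013 212.41892553]]
short [[159.16820871 203.84998604]]
post [[193.67144285 151.0433508 ]]
```

View pics/w1.png

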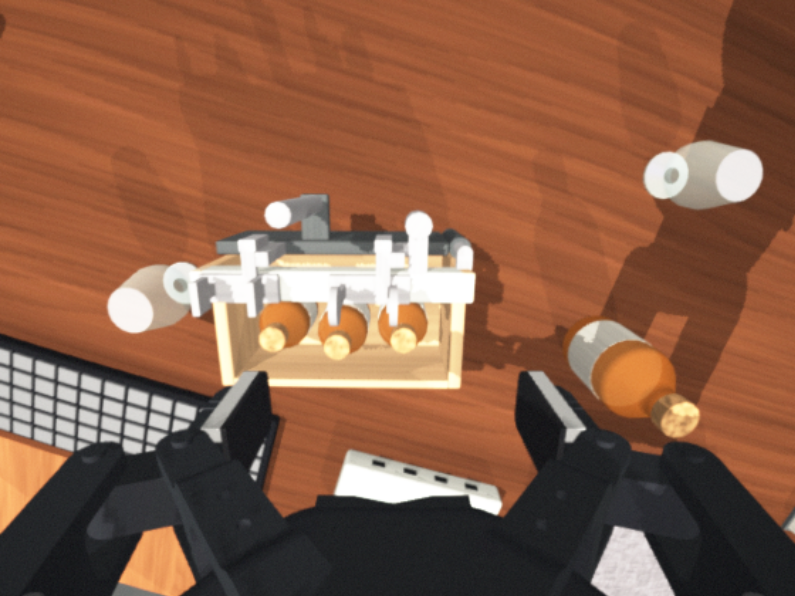

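The view shows the tall pads at (335,302) and (392,302), so in raw pixels their midpoint (256,213) matches the prediction of (256,212). The short pads' midpoint is about (162,205.6) and the post is at (196,151.4), both within 2–3 px. Next I'll grip the tall catch, centred 7 mm towards its fixed pad.

apply_moves(plan="0.65 0 -2.7 0 0.9 0 0;0 -0 0 0 0 0 0;0 3 0 0 0 0 0;0 3 0 0 0 0 0;0 3 0 0 0 0 0;0 2 0 0 0 0 0;0 0 0 0 0 0 0")

```text
clock: 2.9
eef_pos: [637.2, 86.9, 193.2]
tcp_rot: [-1.571, 0.006, 0.283]
contact_force: [-0.2, -0.2, 0.3]
opening: 1.002
```

Run:
```python
from h import *
s=r.sense();im=r.grab_frame("wrist");print(s["clock"],s["eef_pos"],s["tcp_rot"],s["contact_force"])
o,R=local();print(R.T@(s["eef_pos"]-o)); C=cam("wrist",s)
for n,l in dict(tall=(-45,30,185),short=(-45,-70,163),post=(-101.5,-21.6,200)).items(): print(n,proj(C,o+R@l)*1.42)
cv2.imwrite("pics/w2.png",cv2.resize(im,None,fx=1.42,fy=1.42))
```

```text
2.9 [637.18556815  86.93689699 193.21394572] [-1.57059693  0.0059198   0.28273113] [-0.16769861 -0.20219277  0.34628399]
[-49.02898627  32.08682287 193.21394572]
tall [[388.05907097 376.26987936]]
short [[168.78171415 350.72098546]]
post [[231.9839422  237.32380095]]
```

View pics/w2.png

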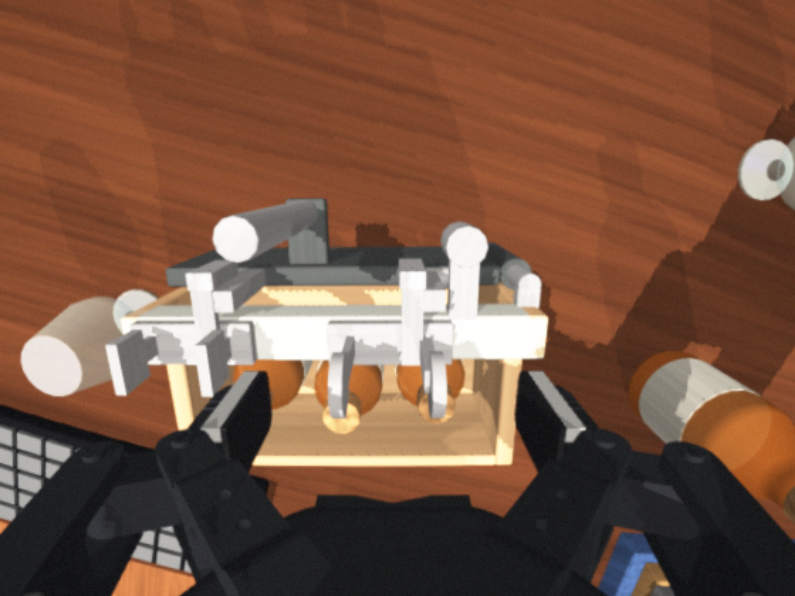

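The fingers straddle the tall catch's round pads, at (343,380) and (435,380). The square short pads are at (130,362) and (212,362). They show that the caddy's yaw is nearer 16.5°, which I've applied. Next I go down to grip height.

apply_moves(plan="0.5 0 -0.9 0 -0.3 0 0;0 0 0 0 0 0 0;0 1.4 0 0 0 0 0;0 1.3 0 0 0 0 0;0 0 0 0 0 0 0")

```text
clock: 3.45
eef_pos: [647.9, 80.8, 170.9]
tcp_rot: [-1.572, -0.003, 0.29]
contact_force: [-0.8, -0.2, -0.2]
opening: 0.998
```

```bash
cat >> h.py <<'E'
def local():
    y=np.radians(16.5);c,s=np.cos(y),np.sin(y);R=np.array([[c,-s,0],[s,c,0],[0,0,1]]);return np.array([642.6,86.3,0])-R@[-45,30,0],R
def st():
    s=r.sense();o,R=local();f=R.T@s["contact_force"]
    print("t",s["clock"],"caddy",(R.T@(s["eef_pos"]-o)).round(1),"yaw",np.degrees(s["tcp_rot"][2]).round(1),"f",f.round(1),"open mm",round(85*s["opening"],1));return s
E
python3 -c "from h import *;st()"
```

```text
t 3.45 caddy [-41.5  23.2 170.9] yaw 16.6 f [-0.8  0.1 -0.2] open mm 84.9
```

apply_moves(plan="-0.3 0.4 0 0 0 0 0;0 0 0 0 0 0 0.4;0 0 0 0 0 0 0.7;0 0 0 0 0 0 1;0 0 0 0 0 0 1;0 0 0 0 0 0 1;0 0 0 0 0 0 1;0 0 0 0 0 0 1;0 0 0 0 0 0 1;0 0 0 0 0 0 1", squeeze=30)

```text
clock: 4.45
eef_pos: [644.8, 79.7, 167.2]
tcp_rot: [-1.571, -0.003, 0.289]
contact_force: [0.2, -0.8, -0.1]
opening: 0.35
```

```bash
python3 -c "
from h import *;s=st();im=r.grab_frame('wrist');cv2.imwrite('pics/w3.png',cv2.resize(im[150:],None,fx=1.42,fy=1.42))"
```

```text
t 4.45 caddy [-44.8  23.  167.2] yaw 16.5 f [-0.  -0.8 -0.1] open mm 29.7
```

View pics/w3.png

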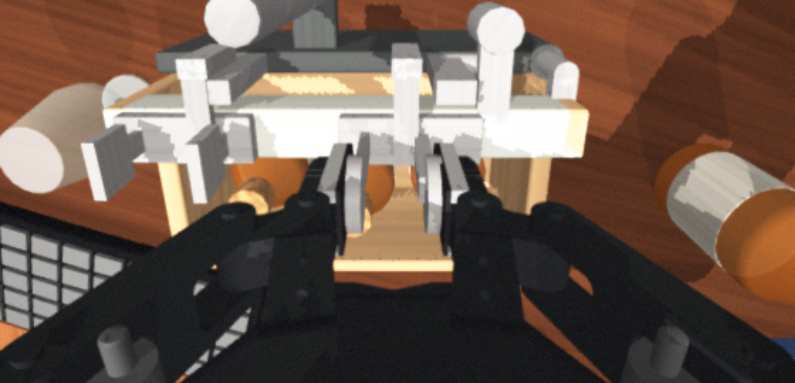

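Both pads are pressed between the fingers (opening 30 mm, which is the hard stop), and the tongue at (408,55) has moved off its lug. I'll hold briefly, release, and move to the short catch.

apply_moves(plan="0 0 0 0 0 0 1;0 0 0 0 0 0 1;0 0 0 0 0 0 1;0 0 0 0 0 0 0;0 0 0 0 0 0 0;0 0 0 0 0 0 0;0 0 0 0 0 0 0;0 0 0 0 0 0 0;0 -3 0 0 0 0 0;0 -3 0 0 0 0 0;0 0 0 0 0 0 0;0 0 -3.5 0 0 0 0;0 0 -3.5 0 0 0 0;0 0 -3 0 0 0 0;0 0 0 0 0 0 0", squeeze=40)

```text
clock: 6.0
eef_pos: [674.0, -18.1, 228.3]
tcp_rot: [-1.573, -0.003, 0.293]
contact_force: [0.1, 0.4, -0.1]
opening: 1.004
```

Run:
```python
from h import *
s=st();im=r.grab_frame('wrist');o,R=local();C=cam("wrist",s)
for n,l in dict(tall=(-45,30,185),short=(-45,-70,163),post=(-101.5,-21.6,200)).items(): print(n,proj(C,o+R@l)*1.42)
cv2.imwrite('pics/w4.png',cv2.resize(im,None,fx=1.42,fy=1.42))
```

```text
t 6.0 caddy [-44.5 -79.  228.3] yaw 16.8 f [ 0.2  0.4 -0.1] open mm 85.3
tall [[619.32406457 334.35171087]]
short [[410.76015218 318.75155334]]
post [[536.14029751 216.86366121]]
```

View pics/w4.png

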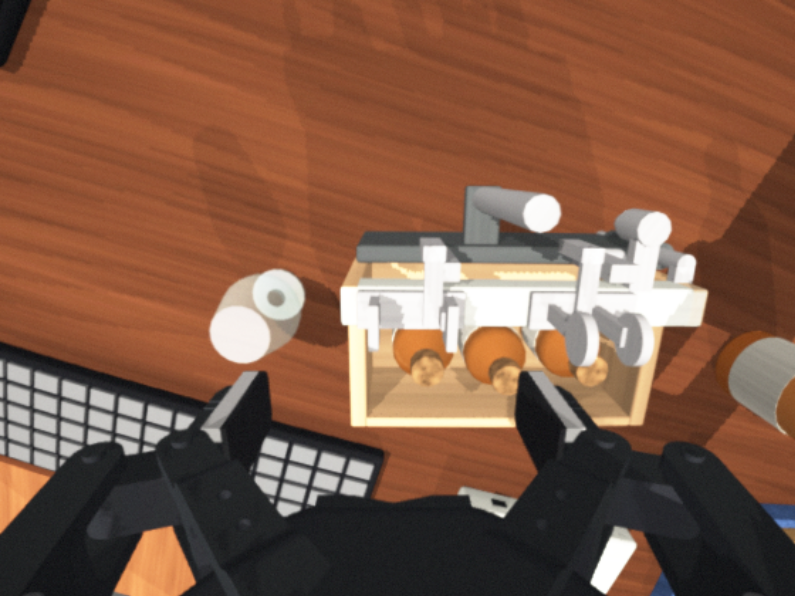

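The short pads are at (374,327) and (452,327), so their midpoint is within 2–3 mm of the estimate. The fingers straddle them, and the glass at (240,330) is well below finger height. Descending.

apply_moves(plan="0.15 2.5 0.3 0 0.3 0 0;0 2.5 0 0 0 0 0;0 1.7 0 0 0 0 0;0 0 0 0 0 0 0")

```text
clock: 6.45
eef_pos: [673.2, -10.4, 158.3]
tcp_rot: [-1.57, -0.003, 0.288]
contact_force: [-0.2, 0.4, 0.1]
opening: 0.997
```

```bash
python3 -c "from h import *;st()"
```

```text
t 6.45 caddy [-43.1 -71.5 158.3] yaw 16.5 f [-0.1  0.4  0.1] open mm 84.7
```

apply_moves(plan="0 0.9 -0.45 0 0 0 0;0 0 0 0 0 0 0;0 0 0 0 0 0 0.4;0 0 0 0 0 0 0.7;0 0 0 0 0 0 1;0 0 0 0 0 0 1;0 0 0 0 0 0 1;0 0 0 0 0 0 1;0 0 0 0 0 0 1;0 0 0 0 0 0 1;0 0 0 0 0 0 1;0 0 0 0 0 0 1;0 0 0 0 0 0 1;0 0 0 0 0 0 1", squeeze=30)

```text
clock: 7.85
eef_pos: [676.4, -15.0, 152.6]
tcp_rot: [-1.573, -0.007, 0.289]
contact_force: [0.8, 0.3, -1.6]
opening: 0.353
```

```bash
python3 -c "
from h import *;s=st();im=r.grab_frame('wrist');cv2.imwrite('pics/w5.png',cv2.resize(im[150:],None,fx=1.42,fy=1.42))"
```

```text
t 7.85 caddy [-41.4 -76.8 152.6] yaw 16.5 f [ 0.8  0.  -1.6] open mm 30.0
```

View pics/w5.png

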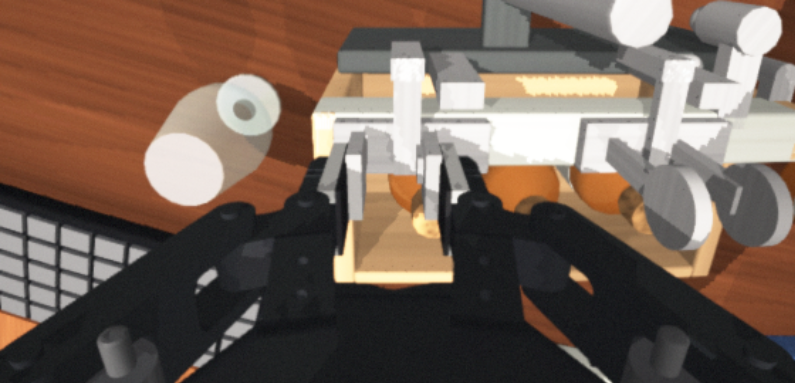

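The short catch is also squeezed to its stop (opening 30 mm, tongue at (405,60) clear of its lug at (460,85)). I'll hold, release, rise, and turn the jaws to line up with the post's direction of travel.

apply_moves(plan="0 0 0 0 0 0 1;0 0 0 0 0 0 1;0 0 0 0 0 0 0;0 0 0 0 0 0 0;0 0 0 0 0 0 0;0 0 0 0 0 0 0;0 0 0 0 0 0 0;0 -4 0 0 0 0 0;0 -4 0 0 0 0 0;0 0 0 0 0 0 0;0 0 0 0 -8.2 0 0;0 0 0 0 -8.2 0 0;0 0 0 0 -8.2 0 0;0 0 0 0 -8.2 0 0;0 0 0 0 -8.2 0 0;0 0 0 0 -8.2 0 0;0 0 0 0 -8.2 0 0;0 0 0 0 -8.2 0 0;0 0 0 0 -8.2 0 0;0 0 0 0 0 0 0")

```text
clock: 9.9
eef_pos: [672.0, 23.0, 229.9]
tcp_rot: [-1.588, 0.07, 1.541]
contact_force: [1.2, 0.6, -0.5]
opening: 1.002
```

Run:
```python
from h import *
s=st();print(s["qpos"].round(2));im=r.grab_frame('wrist');o,R=local();C=cam("wrist",s)
for n,l in dict(post=(-101.5,-21.6,200),tall=(-45,30,185)).items(): print(n,proj(C,o+R@l)*1.42)
print("post from w4 check top view", (R.T@(onz(cam("top"),(279.5,188.7),200)-o)).round(1))
cv2.imwrite('pics/w6.png',cv2.resize(im,None,fx=1.42,fy=1.42))
```

```text
t 9.9 caddy [-34.8 -39.1 229.9] yaw 88.3 f [ 1.3  0.2 -0.5] open mm 85.2
[ 0.07  0.42  1.54 -0.08  1.18 -3.01]
post [[549.28797526 342.71515381]]
tall [[455.12861413 456.68807151]]
post from w4 check top view [-103.9  -20.4  200. ]
```

View pics/w6.png

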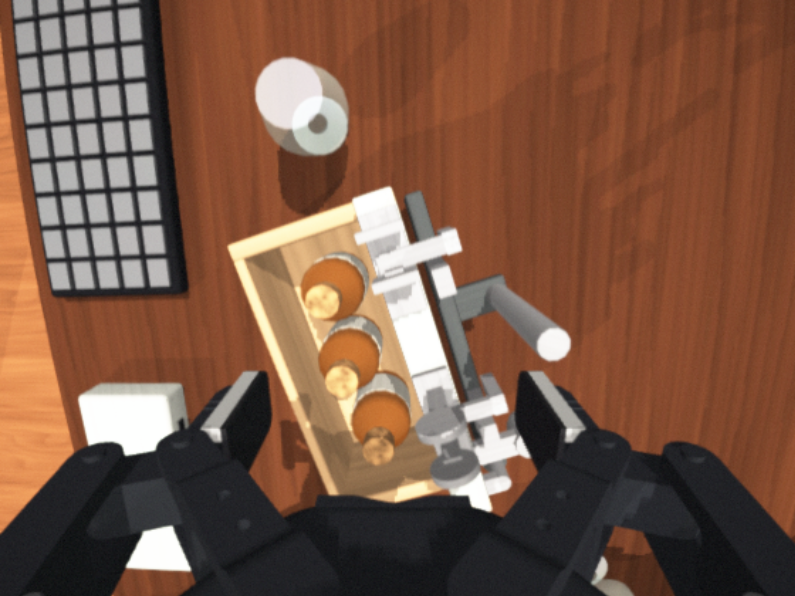

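The last joint came close to its range (-3.01), which left the tool tilted and shifted. I'll back the yaw off by about 10°, since the fingers may sit 12° off around the round post. The post top is at (555,343), so the post is at about caddy (-104,-20.4), and the top view agrees.

```bash
cat >> h.py <<'E'
def goto(x,y,z,yaw):
    s=st();o,R=local();T=Ro.from_euler('xyz',s["tcp_rot"]);G=Ro.from_euler('xyz',[-np.pi/2,0,np.radians(yaw)])
    rv=np.degrees((T.inv()*G).as_rotvec());d=T.inv().apply(o+R@[x,y,z]-s["eef_pos"])/10
    print("shift cm",d.round(2),"turn",rv.round(1),"after turn shift",(G.inv().apply(o+R@[x,y,z]-s["eef_pos"])/10).round(2))
E
python3 -c "from h import *;goto(-104,-20.4,232,78)"
```

```text
t 9.95 caddy [-34.9 -40.8 230.2] yaw 88.2 f [ 0.   0.5 -0.3] open mm 85.1
shift cm [-0.25 -0.29  7.19] turn [ 1.3 10.2 -3.9] after turn shift [-1.51 -0.18  7.04]
```

apply_moves(plan="0 0 0 0.7 5.1 -2 0;0 0 0 0.6 5.1 -1.9 0;0 0 0 0 0 0 0;-0.7 0 3.5 0 0 0 0;-0.7 0 3.5 0 0 0 0;0 0 0 0 0 0 0.4;0 0 0 0 0 0 0.4")

```text
clock: 10.65
eef_pos: [599.1, 19.5, 228.5]
tcp_rot: [-1.571, 0.001, 1.36]
contact_force: [0.6, 0.4, -0.2]
opening: 0.694
```

```bash
python3 -c "
from h import *;goto(-104,-20.4,166,77);print(r.sense()['qpos'].round(2))"
```

```text
t 10.65 caddy [-105.6  -21.7  228.5] yaw 77.9 f [ 0.7  0.2 -0.2] open mm 59.0
shift cm [ 0.2   6.25 -0.08] turn [ 0.   0.9 -0.1] after turn shift [ 0.19  6.25 -0.08]
[ 0.03  0.32  1.69 -0.    1.13 -2.9 ]
```

apply_moves(plan="0.2 2 -0.1 0 0.5 0 0.4;0 2 0 0 0 0 0.4;0 1.8 0 0 0 0 0.4;0 0 0 0 0 0 0.4;0 0 0 0 0 0 1;0 0 0 0 0 0 1;0 0 0 0 0 0 1;0 0 0 0 0 0 1;0 0 0 0 0 0 1;0 0 0 0 0 0 1", squeeze=40)

```text
clock: 11.65
eef_pos: [601.4, 21.2, 171.6]
tcp_rot: [-1.565, 0.002, 1.355]
contact_force: [-0.7, -0.0, -7.3]
opening: 0.174
```

```bash
python3 -c "
from h import *;goto(-104,-20.4,166,77)"
```

```text
t 11.65 caddy [-103.   -20.7  171.6] yaw 77.6 f [-0.7  0.2 -7.3] open mm 14.8
shift cm [-0.02  0.56  0.1 ] turn [-0.3  0.6 -0.1] after turn shift [-0.02  0.56  0.1 ]
```

The post is held (opening 15 mm, the same 1 mm under true as before). I'll start the swing along the arc.

apply_moves(plan="-0.2 0 1.3 0 6 0 1;-0.2 0 1.3 0 6 0 1;-0.2 0 1.3 0 6 0 1;0 0 0 0 0 0 1", squeeze=50)

```text
clock: 12.05
eef_pos: [563.7, 26.3, 171.6]
tcp_rot: [-1.571, 0.004, 1.031]
contact_force: [1.1, 1.0, -10.7]
opening: 0.171
```

```bash
cat >> h.py <<'E'
def arc(th,yaw):
    s=r.sense();o,R=local();p=(R.T@(s["eef_pos"]-o))[:2];v=p-H
    a=np.arctan2(-124.9,-36)-np.arctan2(v[1],v[0]);print("theta",round(a%(2*np.pi),3),"radius",np.linalg.norm(v).round(1),"q",s["qpos"].round(2))
    c,q=np.cos(th),np.sin(th);goto(H[0]-36*c-124.9*q,H[1]+36*q-124.9*c,s["eef_pos"][2],yaw)
H=np.array([-67,104.2])
E
python3 -c "
from h import *;arc(.6,50)"
```

```text
theta 0.294 radius 130.2 q [ 0.05  0.33  1.82 -0.    1.   -2.55]
t 12.05 caddy [-137.7   -5.1  171.6] yaw 59.1 f [  1.3   0.6 -10.7] open mm 14.5
shift cm [-0.37  0.    3.95] turn [ 0.   9.1 -0.2] after turn shift [-0.99  0.    3.85]
```

apply_moves(plan="-0.2 0 1.35 0 6 0 1;-0.2 0 1.35 0 6 0 1;-0.2 0 1.35 0 6 0 1;-0.2 0 1.35 0 6 0 1;-0.2 0 1.35 0 6 0 1;0 0 0 0 0 0 1")

```text
clock: 12.65
eef_pos: [510.0, 57.4, 171.6]
tcp_rot: [-1.585, 0.008, 0.508]
contact_force: [1.2, 0.7, -12.0]
opening: 0.17
```

```bash
python3 -c "
from h import *;arc(1.1,15)"
```

```text
theta 0.774 radius 130.3 q [ 0.12  0.25  1.93 -0.02  0.97 -1.95]
t 12.65 caddy [-180.3   39.9  171.6] yaw 29.1 f [  1.3   0.4 -12. ] open mm 14.5
shift cm [-0.53 -0.06  4.19] turn [ 0.9 14.1 -0.3] after turn shift [-1.53  0.    3.93]
```

apply_moves(plan="-0.17 0 1.35 0.3 6 0 1;-0.17 0 1.35 0.3 6 0 1;-0.17 0 1.35 0.3 6 0 1;-0.17 0 1.35 0 6 0 1;-0.17 0 1.35 0 6 0 1;-0.17 0 1.35 0 6 0 1;0 0 0 0 0 0 1")

```text
clock: 13.35
eef_pos: [471.8, 124.9, 171.5]
tcp_rot: [-1.591, 0.026, -0.115]
contact_force: [0.1, -3.0, -10.0]
opening: 0.167
```

```bash
python3 -c "
from h import *;arc(1.48,-10)"
```

```text
theta 1.377 radius 131.3 q [ 0.26  0.23  1.96 -0.01  0.99 -1.19]
t 13.35 caddy [-197.8  115.5  171.5] yaw -6.6 f [ -0.7  -2.9 -10. ] open mm 14.2
shift cm [-0.23 -0.02  1.34] turn [ 1.2  3.4 -1.5] after turn shift [-0.31  0.    1.32]
```

apply_moves(plan="-0.1 0 0.65 0 3 0 1;-0.1 0 0.6 0 0 0 1;0 0 0 0 0 0 1;0 0 0 0 0 0 1")

```text
clock: 13.75
eef_pos: [469.4, 136.3, 171.4]
tcp_rot: [-1.596, 0.033, -0.152]
contact_force: [-3.7, -3.5, -5.8]
opening: 0.171
```

Run:
```python
from h import *
arc(1.49,-10);w=r.grab_frame("wrist");t=r.grab_frame("top");u=r.grab_frame("side")
a=np.hstack([cv2.resize(t[115:265,135:345],(420,300),interpolation=2),cv2.resize(u[140:270,210:392],(380,300),interpolation=2)])
b=cv2.resize(w,(400,300));cv2.imwrite("pics/fin.png",np.vstack([a,np.hstack([b,b[:, ::-1]*0])]))
```

```text
theta 1.465 radius 131.9 q [ 0.29  0.24  1.95 -0.01  1.   -1.13]
t 13.75 caddy [-196.9  127.1  171.4] yaw -8.7 f [-4.5 -2.3 -5.8] open mm 14.5
shift cm [ 0.11 -0.01  0.37] turn [ 1.5  1.3 -1.9] after turn shift [0.1  0.   0.37]
```

View pics/fin.png

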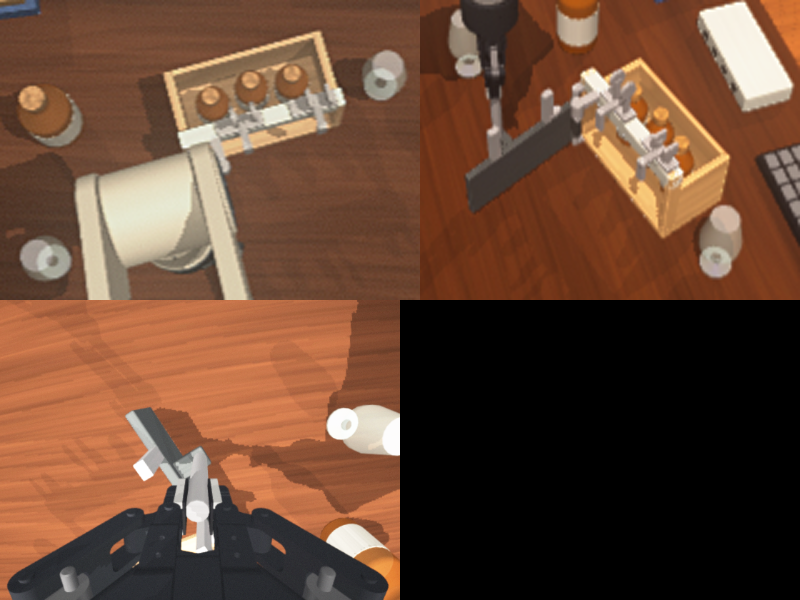

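The gate stands about square to the front and the post is between the fingers (wrist view at (197,510)). The bottles and glasses are untouched, and nothing is in the gate's way. I'll settle for half a second, check, and hand in.

apply_moves(plan="0 0 0.1 0 0 0 1;0 0 0 0 0 0 1;0 0 0 0 0 0 1;0 0 0 0 0 0 1;0 0 0 0 0 0 1")

```text
clock: 14.4
eef_pos: [469.4, 134.8, 171.4]
tcp_rot: [-1.599, 0.039, -0.134]
contact_force: [-5.8, -4.0, -3.4]
opening: 0.169
```

```bash
python3 -c "
from h import *;arc(1.49,-10);print(r.sign_off())"
```

```text
theta 1.454 radius 132.0 q [ 0.28  0.24  1.95 -0.01  1.   -1.15]
t 14.4 caddy [-197.3  125.7  171.4] yaw -7.7 f [-6.6 -2.2 -3.4] open mm 14.4
shift cm [ 0.09 -0.02  0.51] turn [ 1.6  2.4 -2.2] after turn shift [0.07 0.   0.51]
the job is handed in; nothing more can be done
None
```

I squeezed the tall catch and then the short one fully in, then swung the gate open by its post past the detent. I handed the job in at 14.4 s of the allowed 51 s, with the gripper still holding the post.

- **Catches:** both closed to a finger opening of about 30 mm, which is the hard stop given that the opening reads about 1 mm low. The pictures showed both tongues clear of their lugs.
- **Gate:** the angle worked out from the tool position was about 1.45 rad against the 1.5 stop. In the last half-second hold it drifted back slightly, from 1.465 to 1.454. Contact force at the end was under 10 N.
- **Other objects:** in the last picture, the bottles in the caddy, the larger bottle and both glasses stood where they were. The mouse was outside that crop, but the arm never went near it.
- **What didn't go cleanly:**
  - The last joint came close to its range (-3.01 of -3.02) while I was turning the jaws towards the post. The tool shifted by about 40 mm above the caddy, and I corrected that before gripping.
  - The tool was tilted about 2° at the end.
  - The radius from the hinge to the post measured 132 mm instead of 130 mm.

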